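Return the reagent bottles to their drip trays

ROBOT

A 6-joint arm with a two-finger parallel gripper is mounted at the origin on the work surface. World frame = base frame: x ahead of the robot, y to its left, z up, the work surface at z = 0. Lengths are in mm, angles in rad, forces in N, time in s.
With the tool pointing down it reaches from about 350 to 875 mm from the base axis. Payload 4.2 kg.
Tool frame: the origin (TCP) lies midway between the tips of the shut fingers; the grasp point (between the pads) lies 19 mm behind it; z points along the fingers, y is the line along which they close (so a half turn about z gives the same grasp; the last joint's range is limited). The gripper opens to 85 mm and grips with 20 to 120 N. Pads are 22 mm wide; open, the fingers measure 114 mm over their backs; the gripper's body (76 mm by 85 mm) begins 54 mm behind the grasp point. The pads swing forward as they close: fully open they stand 13 mm farther back than shut.
Start: joints at [1.602, 0.385, 0.008, 0, -1.194, -0.259], TCP at [141.115, 608.84, 231.312] pointing down, gripper open.
Joint ranges: [-3.14, 3.14], [-1.21, 2.06], [-1.07, 1.41], [-3.16, 2.05], [-2.99, -0.16], [-3.1, 3.1]. Speed limits (rad/s): [2.79, 2.79, 3.14, 3.14, 3.14, 3.14].

INTERFACE

Orientations are given as a unit quaternion [x, y, z, w].
In Python, from bench import read_state, get_image, job_done gives the robot as it stands.
- The arm moves only by the shell command python3 -m jog 'ROWS'. ROWS is JSON, a list of rows, each a list of 3 entries, a list of its own where there are three numbers: the shift along the world's x, y, z scaled (see below), then the turn, a rotation vector about the world's x, y, z scaled (see below), then the gripper's target within -1 to 1 (shut at 1, half-way at 0, fully open at -1). In form: [[[x, y, z], [wx, wy, wz], claw], ...]. A call has 1 to 20 rows; each row is the pose to reach, as a shift and turn from the pose commanded when the call began; what a row does not reach only later rows make up. The controller multiplies each number of a shift by 10 cm and each number of a turn by 120 degrees. A row lasts 1/10 s, in which the tool goes at most 50 mm and 8.59 degrees, less where a joint would pass 70% of its speed; a pose out of reach is approached as far as the arm can. A call with a number of a shift or a turn outside -1 to 1 is refused whole. A call with a gripper value outside its range is refused whole. The fingers move at their own pace and stop on an object; the grip force is fixed at half the most. Time passes only in rows, so rows that repeat a pose let the fingers close. It gives the time, the measured TCP pose, the force, the opening and the grip force at its end, in the units of the state.
- read_state(): the state, without advancing time (a new reading comes with each control period).
- get_image(name): name is "side" or "top" or "wrist"; returns a dict with "frame" (420x560x3 uint8, red, green, blue), "range_z" (420x560 float32, mm along the optical axis (not along the pixel's ray), 0 where there is no reading), "fx", "fy", "cx", "cy" (pixels), "distortion" ([k1, k2, p1, p2, k3] as OpenCV has them; the pictures are not rectified), "R" (3x3) and "t" (3): a world point X has camera coordinates R X + t. Camera axes: x right, y down, z forward; pixel columns grow to the right and rows downward; lengths in mm; the calibration is good to about 2 mm. A picture is of the moment at which its call begins.
- job_done(): hands the job in; it is judged then, once.
The state is a dict: "clock": time; "joints": joint angles; "joint_vel": joint speeds; "joint_efforts": joint torques, N m; "position": TCP position; "ee_rot": TCP orientation; "contact_force": force on the tool from outside, world axes, zero at the start; "wrist_torque": the same for the moment, N m; "gripper_width": finger opening in mm; "grasp_force": force on a finger pad.
Only numpy, scipy, OpenCV 4.12 (cv2) and the standard library are available. Lean on these libraries where they do the work, as an engineer would, in place of code of your own. Each camera call takes 0.05 s, during which the arm holds its last target. There are 200 camera calls.

TASK

Put the four white containers with blue caps away in the black drip trays: each goes into the tray whose outline matches its foot (large round bottle in the large round tray, small jar in the small round tray, square bottle in the square tray, oblong bottle in the oblong tray), standing upright and flat on the tray's floor, inside the rim. Set them down rather than dropping them, and leave the glass beaker and the yellow meter where they are.

Things in the scene. Friction and masses are not known exactly. Their poses are not given: they have to be found in the camera images.
- round_bottle: Large round white plastic bottle, 125 mm tall, foot 64 mm in diameter, blue screw cap 34 mm in diameter and 24 mm tall at the top. The neck under the cap is 2 mm smaller in radius; the shoulder is 86 mm above the foot, so there is 39 mm of neck and cap to grip. Stands upright on the bench at the start. Origin: centre of the underside, z up. About 0.25 kg.
- square_bottle: Square white plastic bottle, 110 mm tall, foot 56 x 56 mm, blue screw cap 32 mm in diameter and 24 mm tall at the top. The neck under the cap is 2 mm smaller in radius; the shoulder is 71 mm above the foot, so there is 39 mm of neck and cap to grip. Stands upright on the bench at the start. Origin: centre of the underside, z up. x and y along the sides of the foot. About 0.22 kg.
- oblong_bottle: Flat oblong white plastic bottle, 105 mm tall, foot 80 mm (along its x) x 38 mm (along its y), blue screw cap 28 mm in diameter and 24 mm tall at the top. The neck under the cap is 2 mm smaller in radius; the shoulder is 66 mm above the foot, so there is 39 mm of neck and cap to grip. Stands upright on the bench at the start. Origin: centre of the underside, z up. About 0.2 kg.
- small_jar: Small round white plastic jar, 70 mm tall, 42 mm in diameter, with a blue lid 44 mm in diameter and 20 mm tall at the top. Stands upright on the bench at the start. Origin: centre of the underside, z up. About 0.1 kg.
- round_tray: Large round black drip tray, inside 84 mm in diameter, outside 92 mm. Floor 3 mm thick, walls 4 mm thick, rim 15 mm above the bench; fixed to the bench. Origin: centre of the underside, on the bench, z up.
- square_tray: Square black drip tray, inside 76 x 76 mm, outside 84 x 84 mm, sides along its x and y. Floor 3 mm thick, walls 4 mm thick, rim 15 mm above the bench; fixed to the bench. Origin: centre of the underside, on the bench, z up.
- oblong_tray: Oblong black drip tray, inside 100 mm (along its x) x 58 mm (along its y), outside 108 x 66 mm. Floor 3 mm thick, walls 4 mm thick, rim 15 mm above the bench; fixed to the bench. Origin: centre of the underside, on the bench, z up.
- small_tray: Small round black drip tray, inside 64 mm in diameter, outside 72 mm. Floor 3 mm thick, walls 4 mm thick, rim 15 mm above the bench; fixed to the bench. Origin: centre of the underside, on the bench, z up.
- beaker: Empty clear glass beaker, 85 mm tall, 68 mm in diameter at the rim, standing loose on the bench; not part of the job, to be left where it is. Origin: centre of the underside.
- meter: Yellow hand-held meter with a screen and black keys, 130 mm (along its x) x 62 mm x 24 mm, lying loose and flat on the bench; not part of the job, to be left where it is. Origin: centre of the underside.
Not all that is in view belongs to the job. Leave any pink or red look-alike of the round_bottle alone.

How it is judged (in metres and radians):
At the end, for the whole second after the job is handed in: Each of the four containers stands in its matching tray: its foot's centre within 15 mm of the tray's centre (horizontally), its underside less than 6 mm above the bench (the tray floor is at 3 mm), upright within 0.08 rad, at rest (under 0.02 m/s) and released (horizontal distance between round_bottle and round_tray below 0.015 m and z of round_bottle in the frame of round_tray below 0.006 m and angle between each of round_bottle, square_bottle, oblong_bottle, small_jar's own z axis and vertical below 0.08 rad and linear speed of each of round_bottle, square_bottle, oblong_bottle, small_jar below 0.02 m/s and contact force between each of round_bottle, square_bottle, oblong_bottle, small_jar and the fingers below 0.1 N and horizontal distance between square_bottle and square_tray below 0.015 m and z of square_bottle in the frame of square_tray below 0.006 m and horizontal distance between oblong_bottle and oblong_tray below 0.015 m and z of oblong_bottle in the frame of oblong_tray below 0.006 m and horizontal distance between small_jar and small_tray below 0.015 m and z of small_jar in the frame of small_tray below 0.006 m); the robot touches nothing.
It fails at once if the beaker is shifted by more than 30 mm (distance of beaker from where it was at the start of the episode above 0.03 m).
It fails at once if the meter is shifted by more than 30 mm (distance of meter from where it was at the start of the episode above 0.03 m).
It fails at once if a container is dropped or knocked over (moves faster than 0.7 m/s while out of the fingers, a fall of about 25 mm) ((contact force between round_bottle and the fingers below 0.05 N and linear speed of round_bottle above 0.7 m/s) or (contact force between square_bottle and the fingers below 0.05 N and linear speed of square_bottle above 0.7 m/s) or (contact force between oblong_bottle and the fingers below 0.05 N and linear speed of oblong_bottle above 0.7 m/s) or (contact force between small_jar and the fingers below 0.05 N and linear speed of small_jar above 0.7 m/s)).
It also fails if it takes over 122 s, if anything falls off the work surface, if the arm or the gripper's body presses on something with over 40 N, if the wrist force passes 120 N, or if a joint passes its speed limit or range.

## Working session

There is one attempt and no reset: what is moved stays moved. The work goes in short steps, Python scripts to look and compute and a shell command to move; the robot and the scene stay as the last step left them, time stands still between calls to the robot, and variables do not carry over. Pictures are saved under pics/ and viewed, at most 14 in all, crops included, and the job is handed in when it is done.

```bash
mkdir -p pics; ls
python3 - <<'E'
from bench import read_state,get_image
import cv2,numpy as np
print(read_state())
for n in("side","top"):
    d=get_image(n);cv2.imwrite(f"pics/{n}0.png",d["frame"][:,:,::-1]);np.savez(f"{n}0.npz",**d)
    print(n,d["fx"],d["cx"],d["cy"],d["distortion"],d["R"],d["t"])
E
```

```text
pics
{'clock': 0.0, 'joints': array([ 1.60162328e+00,  3.85561150e-01,  6.64764960e-03, -4.88799667e-04,
       -1.19399438e+00, -2.58579486e-01]), 'joint_vel': array([-0.00084423,  0.00080254, -0.00011723, -0.00094937, -0.00042925,
        0.00209564]), 'joint_efforts': array([ 4.27093819e-04, -3.92290306e+01,  1.88403136e+01,  4.18634087e+00,
       -4.69863691e-03,  2.85754609e-06]), 'position': array([140.98245284, 608.30450619, 230.22885873]), 'ee_rot': array([ 9.93512273e-01, -1.13719822e-01, -7.25436025e-05,  1.07749703e-03]), 'contact_force': array([0.18352453, 0.96995042, 0.25941778]), 'wrist_torque': array([ 0.01282343, -0.00955331,  0.02728314]), 'grasp_force': 0.0, 'gripper_width': 85.71036863668292}
side 442.22201288085313 273.45737020372115 209.01816135781038 [-0.1264571  0.         0.         0.         0.       ] [[-0.99637807 -0.08269938  0.01978799]
 [-0.07410215  0.73030763 -0.67908736]
 [ 0.04170878 -0.67809408 -0.73379071]] [ 543.16019406   74.3666106  1282.40361136]
top 517.2793004824629 276.3125142292776 208.30949813212166 [0.03418366 0.         0.         0.         0.        ] [[-0.01030984 -0.99960786 -0.02603515]
 [-0.98478232  0.01466727 -0.17317233]
 [ 0.17348629  0.02385358 -0.98454737]] [  25.29262219  537.5479217  1377.44018182]
```

View pics/side0.png

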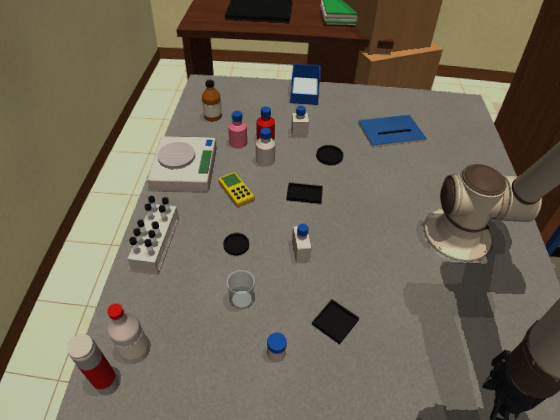

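View pics/top0.png

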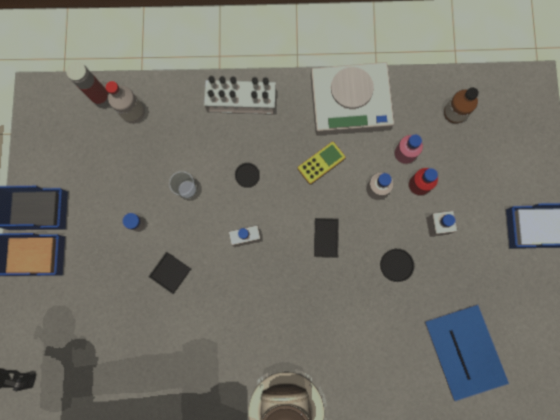

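The top view shows the round bottle at (382,183), with pink (410,146) and red (426,180) look-alikes beside it. The square bottle is at (445,222), the oblong at (244,235) and the jar at (131,221). The trays are large round (397,265), small round (247,175), square (170,272) and oblong (326,237). The beaker is at (185,186) and the meter at (321,163). In the side view the white round bottle is at (265,148), between pink (238,130) and red (265,122).

Three blue-capped candidates could be the round bottle: top (382,183), (410,146) and (426,180). Only (382,183) is white, so that is the one. I'll confirm it in a crop and measure everything.

```bash
cat > h.py <<'E'
import numpy as np,cv2
def rays(d,px):
    K=np.array([[d["fx"],0,d["cx"]],[0,d["fy"],d["cy"]],[0,0,1]],float)
    p=cv2.undistortPoints(np.array(px,float).reshape(-1,1,2),K,np.array(d["distortion"],float))[:,0]
    R=np.array(d["R"]);return -R.T@np.array(d["t"]),np.c_[p,np.ones(len(p))]@R
def plane(d,px,z):
    o,v=rays(d,px);return o+v*((z-o[2])/v[:,2])[:,None]
def tri(d1,p1,d2,p2):
    (o1,v1),(o2,v2)=rays(d1,[p1]),rays(d2,[p2]);a=v1[0]/np.linalg.norm(v1);b=v2[0]/np.linalg.norm(v2)
    s=np.linalg.lstsq(np.c_[a,-b],o2-o1,rcond=None)[0];A=o1+s[0]*a;B=o2+s[1]*b
    return (A+B)/2,np.linalg.norm(A-B)
def mask(d,kind):
    h=cv2.cvtColor(d["frame"],cv2.COLOR_RGB2HSV);H,S,V=cv2.split(h)
    if kind=="blue":m=(H>100)&(H<128)&(S>170)&(V>60)
    if kind=="black":m=V<45
    if kind=="white":m=(S<60)&(V>140)
    return m.astype(np.uint8)
def near(m,c,r=30):
    n,l,s,ce=cv2.connectedComponentsWithStats(m)
    best=[i for i in range(1,n) if s[i,4]>25]
    i=min(best,key=lambda i:np.hypot(*(ce[i]-c)));c_=cv2.findContours((l==i).astype(np.uint8),0,1)[0][0][:,0]
    return ce[i],s[i],c_
E
python3 - <<'E'
from h import *
D={n:dict(np.load(f"{n}0.npz")) for n in("top","side")}
caps=dict(round=((384,180),(265,133)),square=((448,221),(300,111)),oblong=((244,234),(302,230)),jar=((131,221),(277,342)))
for k,(a,b) in caps.items():
    r=[near(mask(D[n],"blue"),np.array(c)) for n,c in(("top",a),("side",b))]
    p,e=tri(D["top"],r[0][0],D["side"],r[1][0]);print(k,[x[0].round(1) for x in r],[x[1][4] for x in r],p.round(1),e.round(1))
trays=dict(round=((397,265),(330,155)),small=((247,175),(236,244)),square=((170,272),(336,321)),oblong=((326,237),(305,193)))
for k,(a,b) in trays.items():
    out=[]
    for n,c in(("top",a),("side",b)):
        q=near(mask(D[n],"black"),np.array(c));P=plane(D[n],q[2],12)[:,:2].astype(np.float32)
        R=cv2.minAreaRect(P);out.append(q[0]);print(k,n,np.round(R[0],1),np.round(R[1],1),round(R[2],1))
    print("  tri",tri(D["top"],out[0],D["side"],out[1]))
s=D["side"]["frame"][60:210,190:390,::-1];cv2.imwrite("pics/c1.png",cv2.resize(s,None,fx=4,fy=4,interpolation=2))
E
```

```text
Traceback (most recent call last):
  File "h.py", line 21, in near
    i=min(best,key=lambda i:np.hypot(*(ce[i]-c)));c_=cv2.findContours((l==i).astype(np.uint8),0,1)[0][0][:,0]
ValueError: min() iterable argument is empty
```

Run:
```python
from h import *
for n,pts in(("top",[(384,180),(131,221),(397,265),(382,190),(170,272)]),("side",[(265,133),(302,230),(265,155),(330,155)])):
    d=dict(np.load(n+"0.npz"));h=cv2.cvtColor(d["frame"],cv2.COLOR_RGB2HSV);print(n,[(p,d["frame"][p[1],p[0]],h[p[1],p[0]]) for p in pts])
```

```text
top [((384, 180), array([ 53,  83, 137], dtype=uint8), array([109, 156, 137], dtype=uint8)), ((131, 221), array([ 55,  84, 138], dtype=uint8), array([109, 153, 138], dtype=uint8)), ((397, 265), array([47, 45, 43], dtype=uint8), array([15, 22, 47], dtype=uint8)), ((382, 190), array([162, 153, 141], dtype=uint8), array([ 17,  33, 162], dtype=uint8)), ((170, 272), array([46, 46, 44], dtype=uint8), array([30, 11, 46], dtype=uint8))]
side [((265, 133), array([ 25,  71, 139], dtype=uint8), array([108, 209, 139], dtype=uint8)), ((302, 230), array([ 27,  76, 147], dtype=uint8), array([108, 208, 147], dtype=uint8)), ((265, 155), array([103,  92,  83], dtype=uint8), array([ 14,  50, 103], dtype=uint8)), ((330, 155), array([21, 21, 19], dtype=uint8), array([30, 24, 21], dtype=uint8))]
```

```bash
sed -i 's/(S>170)&(V>60)/(S>110)\&(V>55)/; s/m=V<45/m=V<(62 if d["R"][2][2]<-.9 else 42)/' h.py
cat > m.py <<'E'
from h import *
D={n:dict(np.load(f"{n}0.npz")) for n in("top","side")}
caps=dict(round=((384,180),(265,133)),square=((448,221),(300,111)),oblong=((244,234),(302,230)),jar=((131,221),(277,342)))
for k,(a,b) in caps.items():
    r=[near(mask(D[n],"blue"),np.array(c)) for n,c in(("top",a),("side",b))]
    p,e=tri(D["top"],r[0][0],D["side"],r[1][0]);print(k,[x[0].round(1) for x in r],[x[1][4] for x in r],p.round(1),e.round(1))
trays=dict(round=((397,265),(330,155)),small=((247,175),(236,244)),square=((170,272),(336,321)),oblong=((326,237),(305,193)))
for k,(a,b) in trays.items():
    out=[]
    for n,c in(("top",a),("side",b)):
        q=near(mask(D[n],"black"),np.array(c));P=plane(D[n],q[2],12)[:,:2].astype(np.float32)
        R=cv2.minAreaRect(P);out.append(q[0]);print(k,n,np.round(R[0],1),np.round(R[1],1),round(R[2],1))
    print("  tri",tri(D["top"],out[0],D["side"],out[1])[0].round(1))
s=D["side"]["frame"][60:210,190:390,::-1];cv2.imwrite("pics/c1.png",cv2.resize(s,None,fx=4,fy=4,interpolation=2))
E
python3 m.py
```

```text
round [array([384.3, 179.4]), array([264.9, 132.9])] [np.int32(116), np.int32(100)] [ 597.9 -267.7  114.2] 2.1
square [array([448.1, 220. ]), array([300.4, 110.3])] [np.int32(106), np.int32(75)] [ 490.1 -430.9   97.6] 2.3
oblong [array([242.9, 233.1]), array([302.4, 229.7])] [np.int32(67), np.int32(111)] [463.1 106.6  94.2] 2.5
jar [array([130.7, 220.6]), array([276.4, 342.4])] [np.int32(190), np.int32(319)] [506.1 415.5  62.8] 1.5
round top [ 382.6 -310.5] [87.7 84.8] 89.3
round side [ 380.5 -306.7] [100.7  87.1] 79.0
  tri [ 381.  -311.     6.8]
small top [642.9 103. ] [68.4 65.1] 44.0
small side [641.5 105.2] [67.2 74.7] 6.9
  tri [643.  103.1   7.4]
square top [368.3 317.5] [83.2 81.7] 54.9
square side [367.2 321.1] [89.1 84.1] 55.2
  tri [367.4 319.1   6.3]
oblong top [ 459.8 -118.5] [ 61.5 104.1] 88.7
oblong side [ 459.5 -113.6] [ 76.  105.7] 87.8
  tri [ 459.9 -118.3    6.9]
```

View pics/c1.png

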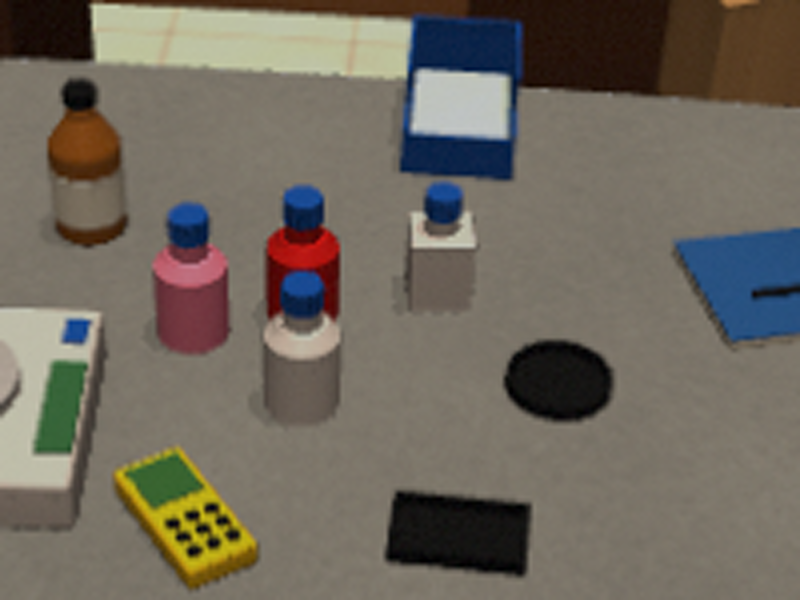

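Crop: the white bottle is at (302,360), clearly different from the pink one (190,290) and the red one (303,250). Triangulated cap-middle heights of 114, 98, 94 and 63 mm fit the text (113, 98, 93, 60), and the tray sizes and heights fit too. First I'll go above the jar.

```bash
python3 -m jog '[[[0.91,-0.48,0],[0,0,0],-1],[[0.91,-0.48,0],[0,0,0],-1]]' && python3 -m jog '[[[0.91,-0.48,0],[0,0,0],-1],[[0.91,-0.48,0],[0,0,0],-1]]' && python3 -m jog '[[[0.91,-0.48,0],[0,0,0],-1],[[0.91,-0.48,0],[0,0,0],-1]]' && python3 -m jog '[[[0.91,-0.48,0],[0,0,0],-1],[[0.91,-0.48,0],[0,0,0],-1],[[0.91,-0.48,0],[0,0,0],-1],[[0.91,-0.48,0],[0,0,0],-1],[[0.91,-0.48,0],[0,0,0],-1]]'
python3 - <<'E'
from h import *
from bench import *
d=get_image("wrist");np.savez("w1.npz",**d);cv2.imwrite("pics/w1.png",d["frame"][:,:,::-1]);s=read_state();print(s["clock"],s["position"],s["joints"],s["contact_force"])
X=np.array([506,415,62]);c=d["R"]@X+d["t"];print(c, c[0]/c[2]*d["fx"]+d["cx"],c[1]/c[2]*d["fy"]+d["cy"],-d["R"].T@d["t"])
E
```

```text
clock: 0.3
position: [229.4, 561.9, 230.5]
ee_rot: [0.994, -0.112, -0.0, 0.001]
contact_force: [0.5, 0.7, 1.1]
gripper_width: 85.2
grasp_force: 0.0
clock: 0.5
position: [319.2, 514.3, 230.9]
ee_rot: [0.994, -0.113, -0.0, 0.0]
contact_force: [0.2, 1.3, -0.3]
gripper_width: 85.3
grasp_force: 0.0
clock: 0.7
position: [407.9, 467.5, 231.0]
ee_rot: [0.994, -0.114, -0.0, 0.0]
contact_force: [0.7, 0.1, 0.2]
gripper_width: 85.4
grasp_force: 0.0
clock: 1.2
position: [496.9, 421.0, 230.9]
ee_rot: [0.994, -0.114, -0.0, 0.0]
contact_force: [-1.0, 1.2, 0.6]
gripper_width: 85.4
grasp_force: 0.0
1.25 [496.48368981 421.42277102 231.12292301] [ 9.51596856e-01  4.29983953e-01  7.85218482e-02 -2.81198506e-04
 -1.21983268e+00  3.92780047e-01] [0.20037242 0.33915117 0.34032216]
[  4.28950879 -30.37763775 318.52433007] 283.19833485645927 176.1258852806808 [574.99750943 403.79779466 374.27040189]
```

View pics/w1.png

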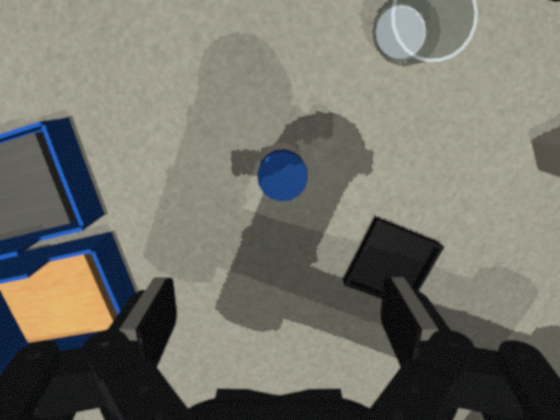

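The wrist view shows the lid at (282,175), and the prediction from the two fixed views was (283,176), so they agree. The beaker is at (425,25) and the square tray at (393,257), both clear of the fingers. I'll pick up the jar.

```bash
python3 -m jog '[[[0.095,-0.06,-0.5],[0,0,0],-1],[[0.095,-0.06,-0.96],[0,0,0],-1],[[0.095,-0.06,-0.96],[0,0,0],-1],[[0.095,-0.06,-0.96],[0,0,0],-1]]' && python3 -m jog '[[[0,0,-0.4],[0,0,0],-1],[[0,0,-0.7],[0,0,0],-1],[[0,0,-0.96],[0,0,0],-1],[[0,0,-0.96],[0,0,0],-1],[[0,0,-0.96],[0,0,0],-1],[[0,0,-0.96],[0,0,0],1],[[0,0,-0.96],[0,0,0],1],[[0,0,-0.96],[0,0,0],1],[[0,0,-0.96],[0,0,0],1],[[0,0,-0.96],[0,0,0],1],[[0,0,-0.96],[0,0,0],1],[[0,0,-0.96],[0,0,0],1],[[0,0,-0.96],[0,0,0],1],[[0,0,-0.96],[0,0,0],1],[[0,0,-0.96],[0,0,0],1]]'
```

```text
clock: 1.65
position: [506.5, 415.8, 136.0]
ee_rot: [0.994, -0.112, 0.0, 0.001]
contact_force: [0.5, -0.8, 0.8]
gripper_width: 84.7
grasp_force: 0.0
clock: 3.15
position: [507.8, 415.6, 41.3]
ee_rot: [0.994, -0.113, 0.001, -0.001]
contact_force: [-0.7, -1.5, 5.5]
gripper_width: 42.4
grasp_force: 60.8
```

```bash
python3 -m jog '[[[0,0,0.1],[0,0,0],1],[[0,0,0.4],[0,0,0],1],[[0,0,0.7],[0,0,0],1],[[0,0,0.7],[0,0,0],1],[[0,0,0.7],[0,0,0],1]]' && python3 -m jog '[[[0.34,-0.78,0.5],[0,0,0],1],[[0.34,-0.78,0.5],[0,0,0],1],[[0.34,-0.78,0.5],[0,0,0],1],[[0.34,-0.78,0.5],[0,0,0],1]]' && python3 -m jog '[[[0.34,-0.78,0],[0,0,0],1],[[0.34,-0.78,0],[0,0,0],1],[[0.34,-0.78,0],[0,0,0],1]]' && python3 -m jog '[[[0.34,-0.78,0],[0,0,0],1],[[0.34,-0.78,0],[0,0,0],1],[[0.34,-0.78,0],[0,0,0],1]]' && python3 -m jog '[[[0.34,-0.78,0],[0,0,0],1],[[0.34,-0.78,0],[0,0,0],1],[[0.34,-0.78,0],[0,0,0],1],[[0.34,-0.78,0],[0,0,0],1],[[0.34,-0.78,0],[0,0,0],1],[[0.34,-0.78,0],[0,0,0],1]]'
python3 - <<'E'
from h import *
from bench import *
d=get_image("wrist");np.savez("w2.npz",**d);cv2.imwrite("pics/w2.png",d["frame"][:,:,::-1]);s=read_state();print(s["clock"],s["position"],s["joints"])
X=np.array([642.5,103.5,15]);c=d["R"]@X+d["t"];print(c[0]/c[2]*d["fx"]+d["cx"],c[1]/c[2]*d["fy"]+d["cy"])
E
```

```text
clock: 3.65
position: [506.8, 414.9, 110.1]
ee_rot: [0.993, -0.114, 0.0, -0.001]
contact_force: [-0.3, 1.1, -1.7]
gripper_width: 42.4
grasp_force: 61.1
clock: 4.05
position: [540.8, 335.6, 158.6]
ee_rot: [0.993, -0.115, -0.001, 0.0]
contact_force: [-0.0, 0.4, -1.8]
gripper_width: 42.4
grasp_force: 61.3
clock: 4.35
position: [574.6, 255.8, 156.9]
ee_rot: [0.993, -0.115, -0.002, 0.002]
contact_force: [-0.8, 0.2, -1.8]
gripper_width: 42.6
grasp_force: 61.4
clock: 4.65
position: [608.9, 178.4, 157.2]
ee_rot: [0.993, -0.115, -0.002, 0.001]
contact_force: [-0.1, 0.6, -2.2]
gripper_width: 42.5
grasp_force: 61.5
clock: 5.25
position: [642.4, 104.5, 158.9]
ee_rot: [0.994, -0.113, -0.0, 0.0]
contact_force: [-0.5, 0.8, -1.2]
gripper_width: 42.3
grasp_force: 61.6
5.3 [642.50820739 104.32920098 159.11172893] [ 4.08930090e-01  4.82406407e-01 -2.29374951e-02 -1.83283249e-04
 -1.06583115e+00  9.36068971e-01]
280.16247806791364 194.62443505399926
```

View pics/w2.png

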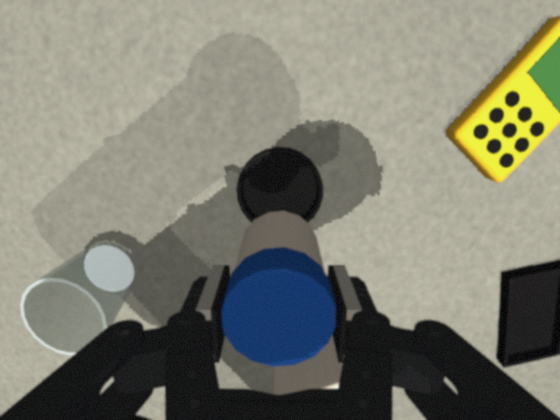

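The small tray is at (280,190), predicted (280,195), so about 3 mm further in +x. I'll nudge x by 2 mm and lower.

```bash
python3 -m jog '[[[0.02,0,-0.4],[0,0,0],1],[[0.02,0,-0.75],[0,0,0],1],[[0.02,0,-0.75],[0,0,0],1]]' && python3 -m jog '[[[0,0,-0.1],[0,0,0],1],[[0,0,-0.2],[0,0,0],1],[[0,0,-0.28],[0,0,0],1],[[0,0,-0.33],[0,0,0],1],[[0,0,-0.36],[0,0,0],1],[[0,0,-0.38],[0,0,0],1],[[0,0,-0.38],[0,0,0],1],[[0,0,-0.38],[0,0,0],1]]'
```

```text
clock: 5.6
position: [640.7, 102.6, 78.8]
ee_rot: [0.993, -0.114, -0.006, 0.002]
contact_force: [-0.9, -0.3, -2.7]
gripper_width: 42.3
grasp_force: 61.5
clock: 6.4
position: [645.2, 102.9, 46.6]
ee_rot: [0.994, -0.114, 0.0, -0.0]
contact_force: [1.2, 0.3, -0.9]
gripper_width: 42.4
grasp_force: 61.5
```

```bash
python3 -m jog '[[[0,0,-0.01],[0,0,0],1],[[0,0,-0.02],[0,0,0],1],[[0,0,-0.025],[0,0,0],1],[[0,0,-0.025],[0,0,0],1]]' && python3 -m jog '[[[0,0,0],[0,0,0],0.3],[[0,0,0],[0,0,0],0],[[0,0,0],[0,0,0],-1],[[0,0,0],[0,0,0],-1],[[0,0,0],[0,0,0],-1],[[0,0,0],[0,0,0],-1],[[0,0,0],[0,0,0],-1],[[0,0,0.1],[0,0,0],-1],[[0,0,0.3],[0,0,0],-1],[[0,0,0.6],[0,0,0],-1],[[0,0,1],[0,0,0],-1],[[0,0,1],[0,0,0],-1]]' && python3 -m jog '[[[-0.4,0,0.9],[0,0,0],-1],[[-0.4,0,0.9],[0,0,0],-1],[[-0.4,0,0.9],[0,0,0],-1]]' && python3 -m jog '[[[-0.8,0,0],[0,0,0],-1],[[-0.8,0,0],[0,0,0],-1]]' && python3 -m jog '[[[-0.6,0.03,0],[0,0,0],-1],[[-0.6,0.03,0],[0,0,0],-1],[[-0.6,0.03,0],[0,0,0],-1],[[-0.6,0.03,0],[0,0,0],-1],[[-0.6,0.03,0],[0,0,0],-1]]'
python3 - <<'E'
from h import *
from bench import *
d=get_image("wrist");np.savez("w3.npz",**d);cv2.imwrite("pics/w3.png",d["frame"][:,:,::-1]);s=read_state();print(s["clock"],s["position"],s["joints"])
X=np.array([463,106.6,94]);c=d["R"]@X+d["t"];print(c[0]/c[2]*d["fx"]+d["cx"],c[1]/c[2]*d["fy"]+d["cy"])
E
```

```text
clock: 6.8
position: [645.2, 102.9, 44.4]
ee_rot: [0.994, -0.114, 0.0, -0.0]
contact_force: [-0.6, 0.3, 3.7]
gripper_width: 42.4
grasp_force: 62.0
clock: 8.0
position: [648.9, 103.8, 151.7]
ee_rot: [0.994, -0.113, 0.007, -0.002]
contact_force: [0.1, 0.5, -0.3]
gripper_width: 85.4
grasp_force: 0.0
clock: 8.3
position: [606.9, 103.5, 242.6]
ee_rot: [0.994, -0.113, 0.007, -0.003]
contact_force: [0.5, 1.0, 0.2]
gripper_width: 85.5
grasp_force: 0.0
clock: 8.5
position: [522.9, 102.6, 233.6]
ee_rot: [0.993, -0.114, -0.001, -0.0]
contact_force: [0.2, 0.8, 0.5]
gripper_width: 84.8
grasp_force: 0.0
clock: 9.0
position: [466.3, 106.2, 233.9]
ee_rot: [0.993, -0.114, 0.0, -0.0]
contact_force: [0.1, -0.0, 0.6]
gripper_width: 85.3
grasp_force: 0.0
9.05 [466.21608165 106.10277533 233.68681172] [ 5.64657642e-01  1.30736869e-01 -3.34728890e-01  1.95506787e-04
 -1.10519026e+00  7.77617642e-01]
279.57461191961346 200.48100017498058
```

View pics/w3.png

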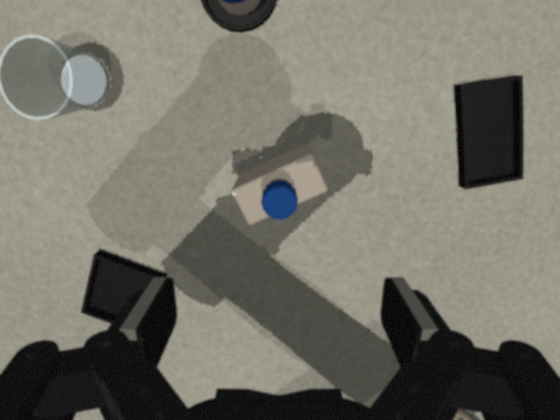

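The cap is at (280,200), on the prediction. The oblong body's front long edge runs (248,225) to (327,188), and the oblong tray is at upper right with corners (457,86), (521,76), (522,178) and (462,187). The jar stands in its tray at (238,5). Now I'll work out the yaws.

```bash
cat > yaw.py <<'E'
from h import *
def edge(d,a,b,z):
    P=plane(d,[a,b],z);v=P[1]-P[0];return P[:,:2].round(1).tolist(),round(float(np.hypot(*v[:2])),1),round(float(np.degrees(np.arctan2(v[1],v[0]))%180),1)
E
python3 - <<'E'
from yaw import *
d=dict(np.load("w3.npz"));w1=dict(np.load("w1.npz"))
print("body",edge(d,(248,225),(327,188),66),edge(d,(235,192),(248,225),66),edge(d,(310,153),(327,188),66))
m=mask(d,"black");h=d["frame"].max(2)<60
q=near(h.astype(np.uint8),np.array([490,130]));R=cv2.minAreaRect(plane(d,q[2],13)[:,:2].astype(np.float32));print("tray",R)
h=w1["frame"].max(2)<50
print("sqtray", edge(w1,(375,217),(441,244),15),edge(w1,(375,217),(345,283),15))
w=mask(d,"white");q=near(w,np.array([285,185]));print(q[1],cv2.minAreaRect(plane(d,q[2],66)[:,:2].astype(np.float32)))
t=dict(np.load("top0.npz"));f=t["frame"][200:250,420:480,::-1];cv2.imwrite("pics/sq.png",cv2.resize(f,None,fx=10,fy=10,interpolation=2))
E
```

```text
body ([[438.7, 141.9], [456.7, 64.7]], 79.2, 103.2) ([[471.6, 145.3], [438.7, 141.9]], 33.1, 6.0) ([[490.7, 73.2], [456.7, 64.7]], 35.0, 14.0)
tray ((461.5943298339844, -115.66413879394531), (71.74757385253906, 108.04624938964844), 87.38771057128906)
sqtray ([[430.9, 331.7], [382.9, 264.0]], 83.1, 54.6) ([[430.9, 331.7], [360.5, 375.9]], 83.2, 147.9)
[ 279  160   48   43 1099] ((469.26104736328125, 83.38833618164062), (36.22794723510742, 29.829771041870117), 14.645931243896484)
```

```bash
python3 -m jog '[[[-0.03,0,-0.4],[0,0,-0.33],-1],[[-0.03,0,-0.8],[0,0,-0.33],-1],[[-0.03,0,-0.8],[0,0,-0.33],-1],[[-0.03,0,-0.8],[0,0,-0.33],-1],[[-0.03,0,-0.8],[0,0,-0.33],-1],[[-0.03,0,-0.8],[0,0,-0.33],-1]]' && python3 -m jog '[[[0,0,-0.3],[0,0,0],-1],[[0,0,-0.6],[0,0,0],-1],[[0,0,-0.81],[0,0,0],-1],[[0,0,-0.81],[0,0,0],-1],[[0,0,-0.81],[0,0,0],-1],[[0,0,-0.81],[0,0,0],-1],[[0,0,-0.81],[0,0,0],1],[[0,0,-0.81],[0,0,0],1],[[0,0,-0.81],[0,0,0],1],[[0,0,-0.81],[0,0,0],1],[[0,0,-0.81],[0,0,0],1],[[0,0,-0.81],[0,0,0],1],[[0,0,-0.81],[0,0,0],1],[[0,0,-0.81],[0,0,0],1],[[0,0,-0.81],[0,0,0],1],[[0,0,-0.81],[0,0,0],1]]'
```

```text
clock: 9.65
position: [462.8, 105.9, 153.2]
ee_rot: [0.896, -0.444, -0.0, 0.0]
contact_force: [-0.5, 0.3, 0.1]
gripper_width: 85.6
grasp_force: 0.0
clock: 11.25
position: [462.5, 106.1, 73.3]
ee_rot: [0.896, -0.443, 0.0, -0.0]
contact_force: [0.2, 0.7, 4.8]
gripper_width: 26.4
grasp_force: 58.9
```

```bash
python3 -m jog '[[[0,0,0.1],[0,0,0],1],[[0,0,0.4],[0,0,0],1],[[0,0,0.7],[0,0,0],1],[[0,0,1],[0,0,0],1],[[0,0,1],[0,0,0],1]]' && python3 -m jog '[[[0,-0.4,0],[0,0,0.07],1],[[0,-0.8,0],[0,0,0.14],1],[[0,-0.8,0],[0,0,0.21],1],[[0,-0.8,0],[0,0,0.28],1],[[0,-0.8,0],[0,0,0.3],1]]' && python3 -m jog '[[[0,-0.4,0],[0,0,0.07],1],[[0,-0.8,0],[0,0,0.14],1],[[0,-0.8,0],[0,0,0.21],1],[[0,-0.8,0],[0,0,0.28],1],[[0,-0.8,0],[0,0,0.325],1],[[0,-0.8,0],[0,0,0.325],1]]' && python3 -m jog '[[[-0.02,-0.4,0],[0,0,0],1],[[-0.02,-0.63,0],[0,0,0],1],[[-0.02,-0.63,0],[0,0,0],1],[[-0.02,-0.63,0],[0,0,0],1],[[-0.02,-0.63,0],[0,0,0],1]]'
python3 - <<'E'
from h import *
from bench import *
d=get_image("wrist");np.savez("w4.npz",**d);cv2.imwrite("pics/w4.png",d["frame"][:,:,::-1]);s=read_state();print(s["clock"],s["position"],s["ee_rot"],s["joints"])
X=np.array([460.5,-117.5,15]);c=d["R"]@X+d["t"];print(c[0]/c[2]*d["fx"]+d["cx"],c[1]/c[2]*d["fy"]+d["cy"])
E
```

```text
clock: 11.75
position: [463.7, 106.7, 176.5]
ee_rot: [0.896, -0.443, 0.002, -0.003]
contact_force: [-0.3, 0.4, -1.6]
gripper_width: 26.8
grasp_force: 59.5
clock: 12.25
position: [460.3, 25.0, 171.3]
ee_rot: [0.99, -0.144, -0.002, 0.001]
contact_force: [-0.1, -0.4, -2.1]
gripper_width: 26.5
grasp_force: 59.7
clock: 12.85
position: [460.5, -54.4, 171.4]
ee_rot: [0.981, 0.193, -0.002, -0.0]
contact_force: [-0.1, 0.3, -2.4]
gripper_width: 26.5
grasp_force: 60.2
clock: 13.35
position: [459.6, -116.7, 172.3]
ee_rot: [0.981, 0.193, -0.001, -0.0]
contact_force: [0.3, -0.1, -1.8]
gripper_width: 26.4
grasp_force: 60.5
13.4 [ 459.72738097 -116.54757176  172.51916957] [ 9.81043975e-01  1.93784886e-01 -3.38892591e-04 -1.51349107e-04] [ 9.52238057e-02  1.84950615e-01 -4.36590545e-01 -2.87272109e-04
 -9.49959756e-01  1.86577715e+00]
279.8581603068332 190.37636493226483
```

View pics/w4.png

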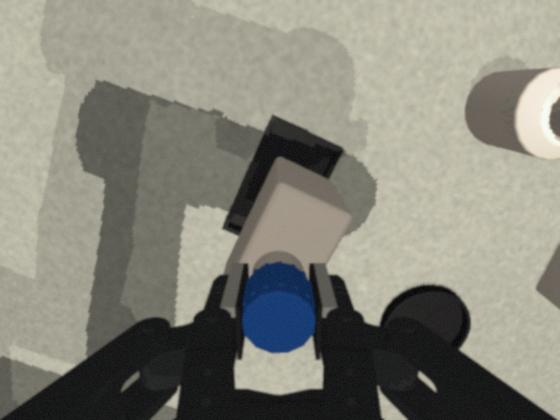

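The bottle's far edge (285,180)-(350,212) is parallel to the tray's far edge (275,117)-(343,150). I'll lower it.

```bash
python3 -m jog '[[[0.01,-0.005,-0.4],[0,0,0],1],[[0.01,-0.005,-0.7],[0,0,0],1],[[0.01,-0.005,-0.78],[0,0,0],1],[[0.01,-0.005,-0.86],[0,0,0],1],[[0.01,-0.005,-0.91],[0,0,0],1],[[0.01,-0.005,-0.93],[0,0,0],1],[[0.01,-0.005,-0.93],[0,0,0],1],[[0.01,-0.005,-0.94],[0,0,0],1],[[0.01,-0.005,-0.94],[0,0,0],1]]'
```

```text
clock: 14.3
position: [461.3, -117.6, 79.3]
ee_rot: [0.981, 0.194, 0.001, 0.0]
contact_force: [0.2, -0.0, -2.1]
gripper_width: 26.1
grasp_force: 60.5
```

```bash
python3 -m jog '[[[0,0,-0.015],[0,0,0],1],[[0,0,-0.025],[0,0,0],1],[[0,0,-0.03],[0,0,0],1],[[0,0,-0.03],[0,0,0],1],[[0,0,-0.03],[0,0,0],1]]' && python3 -m jog '[[[0,0,0],[0,0,0],0.5],[[0,0,0],[0,0,0],0],[[0,0,0],[0,0,0],-1],[[0,0,0],[0,0,0],-1],[[0,0,0],[0,0,0],-1],[[0,0,0],[0,0,0],-1],[[0,0,0],[0,0,0],-1],[[0,0,0.1],[0,0,0],-1],[[0,0,0.3],[0,0,0],-1],[[0,0,0.6],[0,0,0],-1],[[0,0,1],[0,0,0],-1],[[0,0,1],[0,0,0],-1]]' && python3 -m jog '[[[0.3,-0.3,0.7],[0,0,-0.07],-1],[[0.3,-0.3,0.7],[0,0,-0.14],-1],[[0.3,-0.3,0.7],[0,0,-0.21],-1],[[0.3,-0.3,0.7],[0,0,-0.28],-1]]' && python3 -m jog '[[[0.6,-0.6,0],[0,0,-0.07],-1],[[0.6,-0.6,0],[0,0,-0.14],-1],[[0.6,-0.6,0],[0,0,-0.21],-1],[[0.6,-0.6,0],[0,0,-0.28],-1],[[0.6,-0.6,0],[0,0,-0.3],-1]]' && python3 -m jog '[[[0.46,-0.6,0],[0,0,0],-1],[[0.46,-0.6,0],[0,0,0],-1],[[0.46,-0.6,0],[0,0,0],-1],[[0.46,-0.6,0],[0,0,0],-1],[[0.46,-0.6,0],[0,0,0],-1]]'
python3 - <<'E'
from h import *
from bench import *
d=get_image("wrist");np.savez("w5.npz",**d);cv2.imwrite("pics/w5.png",d["frame"][:,:,::-1]);s=read_state();print(s["clock"],s["position"],s["ee_rot"],s["joints"])
for X in ([598,-267.7,114],[490,-431,98]):
    c=d["R"]@np.array(X)+d["t"];print(c[0]/c[2]*d["fx"]+d["cx"],c[1]/c[2]*d["fy"]+d["cy"])
E
```

```text
clock: 14.8
position: [461.2, -117.6, 76.3]
ee_rot: [0.981, 0.194, 0.0, 0.0]
contact_force: [-1.5, 1.4, 5.7]
gripper_width: 26.6
grasp_force: 61.1
clock: 16.0
position: [464.7, -117.9, 182.0]
ee_rot: [0.981, 0.194, 0.006, 0.002]
contact_force: [-0.3, 0.8, -0.5]
gripper_width: 85.3
grasp_force: 0.0
clock: 16.4
position: [491.4, -147.9, 247.0]
ee_rot: [0.995, -0.101, 0.001, -0.0]
contact_force: [-0.0, 0.6, -0.8]
gripper_width: 84.9
grasp_force: 0.0
clock: 16.9
position: [550.8, -207.9, 245.5]
ee_rot: [0.915, -0.403, -0.0, 0.0]
contact_force: [-0.0, 0.8, 0.2]
gripper_width: 85.5
grasp_force: 0.0
clock: 17.4
position: [596.4, -267.1, 246.0]
ee_rot: [0.916, -0.401, -0.0, -0.0]
contact_force: [-0.3, 0.8, -0.3]
gripper_width: 85.5
grasp_force: 0.0
17.45 [ 596.49830704 -266.91883473  246.20673528] [ 9.16322647e-01 -4.00440754e-01  2.98466457e-05 -9.05709249e-05] [-1.73793027e-01  4.24809372e-01  1.08120883e-01 -1.70421941e-04
 -1.25400709e+00  9.20646833e-01]
278.54982590049696 196.63085624251565
518.3768609961799 134.66863824040445
```

View pics/w5.png

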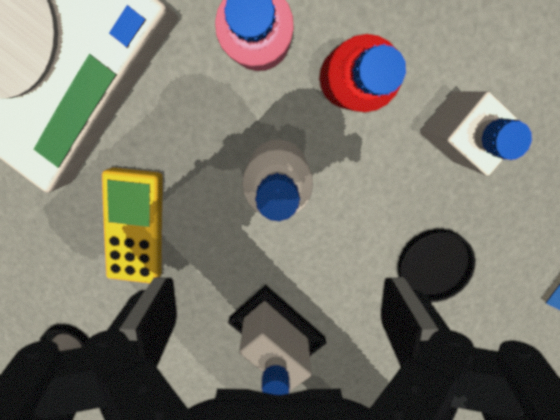

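The white bottle's cap is at (278,197), on the prediction. Pink (250,10) and red (380,70) are clear of the closing line, and the square bottle's shoulder corners are (490,92), (448,140) and (489,175). I'll grasp the round bottle.

```bash
python3 - <<'E'
from yaw import *
d=dict(np.load("w5.npz"))
print(edge(d,(490,92),(448,140),71),edge(d,(448,140),(489,175),71),plane(d,[(438,263)],15),plane(d,[(507,138)],108))
E
python3 -m jog '[[[0.015,-0.01,-0.4],[0,0,0],-1],[[0.015,-0.01,-0.8],[0,0,0],-1],[[0.015,-0.01,-0.8],[0,0,0],-1],[[0.015,-0.01,-0.8],[0,0,0],-1]]' && python3 -m jog '[[[0,0,-0.3],[0,0,0],-1],[[0,0,-0.55],[0,0,0],-1],[[0,0,-0.73],[0,0,0],-1],[[0,0,-0.73],[0,0,0],-1],[[0,0,-0.73],[0,0,0],-1],[[0,0,-0.73],[0,0,0],-1],[[0,0,-0.73],[0,0,0],1],[[0,0,-0.73],[0,0,0],1],[[0,0,-0.73],[0,0,0],1],[[0,0,-0.73],[0,0,0],1],[[0,0,-0.73],[0,0,0],1],[[0,0,-0.73],[0,0,0],1],[[0,0,-0.73],[0,0,0],1],[[0,0,-0.73],[0,0,0],1],[[0,0,-0.73],[0,0,0],1],[[0,0,-0.73],[0,0,0],1]]'
```

```text
([[519.0, -454.4], [514.6, -400.2]], 54.3, 94.6) ([[514.6, -400.2], [460.7, -407.3]], 54.4, 7.5) [[ 387.69414245 -314.92036513   15.        ]] [[ 495.82703011 -427.25675911  108.        ]]
clock: 17.85
position: [598.6, -268.4, 166.8]
ee_rot: [0.916, -0.4, 0.0, 0.001]
contact_force: [1.0, -0.7, 1.2]
gripper_width: 85.1
grasp_force: 0.0
clock: 19.45
position: [599.0, -268.8, 93.3]
ee_rot: [0.916, -0.401, 0.001, -0.0]
contact_force: [0.7, -0.3, 5.1]
gripper_width: 32.7
grasp_force: 59.7
```

```bash
python3 -m jog '[[[0,0,0.1],[0,0,0],1],[[0,0,0.4],[0,0,0],1],[[0,0,0.8],[0,0,0],1],[[0,0,0.8],[0,0,0],1],[[0,0,0.8],[0,0,0],1]]' && python3 -m jog '[[[-0.4,-0.06,0],[0,0,0],1],[[-0.8,-0.14,0],[0,0,0],1],[[-0.8,-0.14,0],[0,0,0],1]]' && python3 -m jog '[[[-0.4,-0.06,0],[0,0,0],1],[[-0.8,-0.14,0],[0,0,0],1],[[-0.8,-0.14,0],[0,0,0],1]]' && python3 -m jog '[[[-0.4,-0.08,0],[0,0,0],1],[[-0.56,-0.13,0],[0,0,0],1],[[-0.56,-0.13,0],[0,0,0],1],[[-0.56,-0.13,0],[0,0,0],1],[[-0.56,-0.13,0],[0,0,0],1]]'
python3 - <<'E'
from h import *
from bench import *
d=get_image("wrist");np.savez("w6.npz",**d);cv2.imwrite("pics/w6.png",d["frame"][:,:,::-1]);s=read_state();print(s["clock"],s["position"],s["ee_rot"],s["joints"])
for X in ([381.5,-310,15],):
    c=d["R"]@np.array(X)+d["t"];print(c[0]/c[2]*d["fx"]+d["cx"],c[1]/c[2]*d["fy"]+d["cy"])
E
```

```text
clock: 19.95
position: [597.7, -268.2, 172.8]
ee_rot: [0.916, -0.401, -0.001, -0.001]
contact_force: [-0.7, 0.5, -3.5]
gripper_width: 32.6
grasp_force: 60.2
clock: 20.25
position: [511.3, -281.9, 169.8]
ee_rot: [0.915, -0.402, -0.006, 0.0]
contact_force: [0.8, 0.4, -2.3]
gripper_width: 32.7
grasp_force: 60.5
clock: 20.55
position: [432.0, -295.7, 170.5]
ee_rot: [0.915, -0.403, -0.005, -0.0]
contact_force: [0.8, -0.5, -1.5]
gripper_width: 32.5
grasp_force: 60.9
clock: 21.05
position: [383.4, -309.6, 172.5]
ee_rot: [0.916, -0.401, -0.0, -0.0]
contact_force: [0.8, -0.3, -1.9]
gripper_width: 32.0
grasp_force: 61.2
21.1 [ 383.42605085 -309.51684009  172.48655703] [ 9.16297326e-01 -4.00498691e-01 -8.96497579e-05 -3.72191574e-05] [-3.48930149e-01  2.15654965e-01 -3.96021287e-01 -1.04547193e-04
 -9.59294323e-01  1.09566444e+00]
281.3166127189847 191.44354687558695
```

View pics/w6.png

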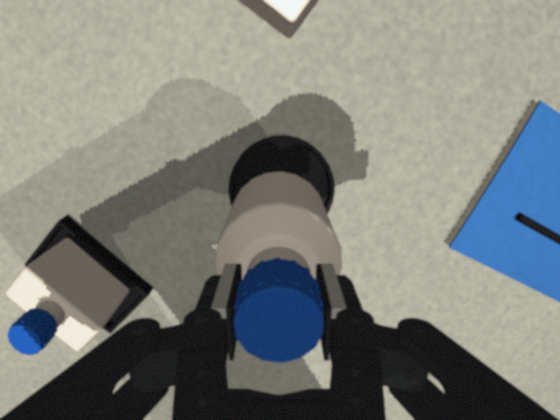

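The round tray's circle spans 229-334 with its top at 136, so its centre is about (281,188) against (281,191) predicted. I'll lower.

```bash
python3 -m jog '[[[-0.01,0,-0.3],[0,0,0],1],[[-0.01,0,-0.5],[0,0,0],1],[[-0.01,0,-0.6],[0,0,0],1],[[-0.01,0,-0.67],[0,0,0],1],[[-0.01,0,-0.71],[0,0,0],1],[[-0.01,0,-0.73],[0,0,0],1],[[-0.01,0,-0.74],[0,0,0],1],[[-0.01,0,-0.74],[0,0,0],1],[[-0.01,0,-0.74],[0,0,0],1]]'
```

```text
clock: 22.0
position: [381.7, -309.8, 99.3]
ee_rot: [0.916, -0.401, 0.001, 0.0]
contact_force: [0.3, 0.3, -2.4]
gripper_width: 32.3
grasp_force: 61.1
```

```bash
python3 -m jog '[[[0,0,-0.015],[0,0,0],1],[[0,0,-0.025],[0,0,0],1],[[0,0,-0.03],[0,0,0],1],[[0,0,-0.03],[0,0,0],1],[[0,0,-0.03],[0,0,0],1]]' && python3 -m jog '[[[0,0,0],[0,0,0],0.4],[[0,0,0],[0,0,0],0],[[0,0,0],[0,0,0],-1],[[0,0,0],[0,0,0],-1],[[0,0,0],[0,0,0],-1],[[0,0,0],[0,0,0],-1],[[0,0,0],[0,0,0],-1],[[0,0,0.1],[0,0,0],-1],[[0,0,0.3],[0,0,0],-1],[[0,0,0.6],[0,0,0],-1],[[0,0,1],[0,0,0],-1],[[0,0,1],[0,0,0],-1]]' && python3 -m jog '[[[0.5,-0.5,0.45],[0,0,0],-1],[[0.5,-0.5,0.45],[0,0,0],-1],[[0.5,-0.5,0.45],[0,0,0],-1]]' && python3 -m jog '[[[0.58,-0.71,0],[0,0,0],-1],[[0.58,-0.71,0],[0,0,0],-1],[[0.58,-0.71,0],[0,0,0],-1],[[0.58,-0.71,0],[0,0,0],-1],[[0.58,-0.71,0],[0,0,0],-1]]'
python3 - <<'E'
from h import *
from bench import *
d=get_image("wrist");np.savez("w7.npz",**d);cv2.imwrite("pics/w7.png",d["frame"][:,:,::-1]);s=read_state();print(s["clock"],s["position"],s["ee_rot"],s["joints"])
for X in ([490,-431,98],):
    c=d["R"]@np.array(X)+d["t"];print(c[0]/c[2]*d["fx"]+d["cx"],c[1]/c[2]*d["fy"]+d["cy"])
E
```

```text
clock: 22.5
position: [381.7, -309.8, 96.3]
ee_rot: [0.916, -0.401, 0.0, 0.0]
contact_force: [-0.9, 1.1, 3.3]
gripper_width: 32.6
grasp_force: 61.8
clock: 23.7
position: [384.6, -311.5, 202.2]
ee_rot: [0.916, -0.4, 0.006, 0.001]
contact_force: [1.1, 0.2, -1.0]
gripper_width: 85.2
grasp_force: 0.0
clock: 24.0
position: [434.6, -362.3, 243.6]
ee_rot: [0.916, -0.401, 0.003, 0.001]
contact_force: [-1.3, 0.5, -0.5]
gripper_width: 85.6
grasp_force: 0.0
clock: 24.5
position: [488.6, -429.8, 240.8]
ee_rot: [0.916, -0.401, -0.0, -0.0]
contact_force: [-0.0, 0.3, 0.2]
gripper_width: 85.5
grasp_force: 0.0
24.55 [ 488.74709102 -429.71399043  241.34038065] [ 9.16271649e-01 -4.00557433e-01  1.90588741e-05 -8.92373018e-05] [-4.73213084e-01  4.22893537e-01  9.29318502e-02 -1.90761117e-04
 -1.24080750e+00  1.21982095e+00]
279.2400291849252 192.62049631725696
```

View pics/w7.png

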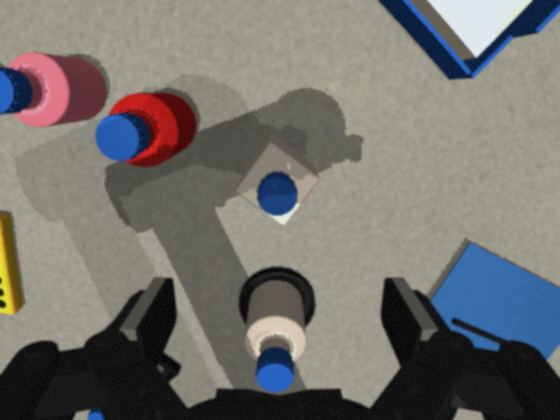

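The square bottle's cap is at (277,193), predicted (279,193), with shoulder corners (275,142), (318,180), (283,224) and (237,185). The round bottle stands in its tray at (275,300).

```bash
python3 - <<'E'
from yaw import *
d=dict(np.load("w7.npz"));c=[(275,142),(318,180),(283,224),(237,185)]
for i in range(4):print(edge(d,c[i],c[(i+1)%4],71)[1:])
print(plane(d,[(277,193)],105))
E
python3 -m jog '[[[0.015,-0.005,-0.4],[0,0,0],-1],[[0.015,-0.005,-0.8],[0,0,0],-1],[[0.015,-0.005,-0.8],[0,0,0],-1],[[0.015,-0.005,-0.8],[0,0,0],-1]]' && python3 -m jog '[[[0,0,-0.3],[0,0,0],-1],[[0,0,-0.6],[0,0,0],-1],[[0,0,-0.84],[0,0,0],-1],[[0,0,-0.84],[0,0,0],-1],[[0,0,-0.84],[0,0,0],-1],[[0,0,-0.84],[0,0,0],-1],[[0,0,-0.84],[0,0,0],1],[[0,0,-0.84],[0,0,0],1],[[0,0,-0.84],[0,0,0],1],[[0,0,-0.84],[0,0,0],1],[[0,0,-0.84],[0,0,0],1],[[0,0,-0.84],[0,0,0],1],[[0,0,-0.84],[0,0,0],1],[[0,0,-0.84],[0,0,0],1],[[0,0,-0.84],[0,0,0],1],[[0,0,-0.84],[0,0,0],1]]'
```

```text
(50.7, 1.4)
(51.8, 96.1)
(55.3, 0.8)
(51.0, 91.0)
[[ 492.40822198 -430.93842061  105.        ]]
clock: 24.95
position: [490.9, -431.0, 162.1]
ee_rot: [0.916, -0.4, 0.0, 0.001]
contact_force: [0.8, -0.4, 0.6]
gripper_width: 85.8
grasp_force: 0.0
clock: 26.55
position: [491.4, -431.4, 77.4]
ee_rot: [0.916, -0.401, 0.001, 0.0]
contact_force: [1.6, 1.9, 5.2]
gripper_width: 30.3
grasp_force: 59.5
```

```bash
python3 -m jog '[[[0,0,0.1],[0,0,0],1],[[0,0,0.4],[0,0,0],1],[[0,0,0.85],[0,0,0],1],[[0,0,0.85],[0,0,0],1]]' && python3 -m jog '[[[0,0,0.4],[0,0,0],1],[[0,0,0.85],[0,0,0],1],[[0,0,0.85],[0,0,0],1],[[0,0,0.85],[0,0,0],1]]' && python3 -m jog '[[[-0.15,0.4,0],[0,0,-0.05],1],[[-0.15,0.94,0],[0,0,-0.1],1],[[-0.15,0.94,0],[0,0,-0.1],1]]' && python3 -m jog '[[[-0.15,0.94,0],[0,0,-0.05],1],[[-0.15,0.94,0],[0,0,-0.1],1],[[-0.15,0.94,0],[0,0,-0.1],1]]' && python3 -m jog '[[[-0.15,0.94,0],[0,0,-0.06],1],[[-0.15,0.94,0],[0,0,-0.117],1],[[-0.15,0.94,0],[0,0,-0.117],1]]' && python3 -m jog '[[[-0.15,0.94,0],[0,0,0],1],[[-0.15,0.94,0],[0,0,0],1],[[-0.15,0.94,0],[0,0,0],1]]' && python3 -m jog '[[[-0.15,0.94,0],[0,0,0],1],[[-0.15,0.94,0],[0,0,0],1],[[-0.15,0.94,0],[0,0,0],1]]' && python3 -m jog '[[[-0.15,0.94,0],[0,0,0],1],[[-0.15,0.94,0],[0,0,0],1],[[-0.15,0.94,0],[0,0,0],1]]'
```

```text
clock: 26.95
position: [493.5, -433.4, 168.5]
ee_rot: [0.916, -0.4, 0.006, 0.001]
contact_force: [2.1, -1.0, -0.6]
gripper_width: 30.5
grasp_force: 59.6
clock: 27.35
position: [490.7, -430.8, 247.1]
ee_rot: [0.916, -0.401, 0.0, -0.001]
contact_force: [-1.5, -0.3, -3.4]
gripper_width: 30.4
grasp_force: 59.8
clock: 27.65
position: [473.8, -332.6, 244.3]
ee_rot: [0.87, -0.494, -0.003, -0.001]
contact_force: [0.1, -1.2, -1.7]
gripper_width: 30.7
grasp_force: 59.9
clock: 27.95
position: [458.6, -239.1, 244.9]
ee_rot: [0.814, -0.581, -0.003, 0.0]
contact_force: [1.1, -1.0, -1.6]
gripper_width: 30.3
grasp_force: 59.9
clock: 28.25
position: [444.2, -146.0, 245.3]
ee_rot: [0.736, -0.676, -0.002, 0.001]
contact_force: [-0.3, -1.4, -0.5]
gripper_width: 30.6
grasp_force: 60.0
clock: 28.55
position: [430.0, -52.3, 245.7]
ee_rot: [0.738, -0.675, -0.001, 0.001]
contact_force: [-0.3, -1.0, -1.6]
gripper_width: 30.7
grasp_force: 60.0
clock: 28.85
position: [415.7, 41.5, 245.9]
ee_rot: [0.738, -0.675, -0.001, 0.0]
contact_force: [0.3, -0.1, -0.5]
gripper_width: 30.4
grasp_force: 59.9
clock: 29.15
position: [401.2, 135.4, 246.0]
ee_rot: [0.737, -0.676, -0.0, 0.0]
contact_force: [1.7, -0.1, -1.0]
gripper_width: 30.5
grasp_force: 59.9
```

```bash
python3 -m jog '[[[-0.165,0.93,0],[0,0,0],1],[[-0.165,0.93,0],[0,0,0],1],[[-0.165,0.93,0],[0,0,0],1]]' && python3 -m jog '[[[-0.165,0.92,0],[0,0,0],1],[[-0.165,0.92,0],[0,0,0],1],[[-0.165,0.92,-0.35],[0,0,0],1],[[-0.165,0.92,-0.8],[0,0,0],1],[[-0.165,0.92,-0.8],[0,0,0],1],[[-0.165,0.92,-0.8],[0,0,0],1],[[-0.165,0.92,-0.8],[0,0,0],1]]'
python3 - <<'E'
from h import *
from bench import *
d=get_image("wrist");np.savez("w8.npz",**d);cv2.imwrite("pics/w8.png",d["frame"][:,:,::-1]);s=read_state();print(s["clock"],s["position"],s["ee_rot"],s["joints"])
for X in ([368,319,15],):
    c=d["R"]@np.array(X)+d["t"];print(c[0]/c[2]*d["fx"]+d["cx"],c[1]/c[2]*d["fy"]+d["cy"])
E
```

```text
clock: 29.45
position: [385.0, 228.3, 245.8]
ee_rot: [0.737, -0.676, 0.0, 0.0]
contact_force: [0.0, -1.0, -1.1]
gripper_width: 30.7
grasp_force: 59.9
clock: 30.15
position: [369.7, 318.4, 168.9]
ee_rot: [0.735, -0.678, 0.0, -0.002]
contact_force: [1.1, 0.1, -0.7]
gripper_width: 30.1
grasp_force: 60.1
30.2 [369.48829195 318.58112307 169.11160711] [ 7.35408769e-01 -6.77620051e-01 -8.91873693e-05 -2.23623089e-03] [ 1.04577016e+00  2.09008789e-01 -4.15206982e-01  9.88742330e-04
 -9.42176792e-01 -9.64601252e-01]
281.78510151587267 191.12353075238423
```

View pics/w8.png

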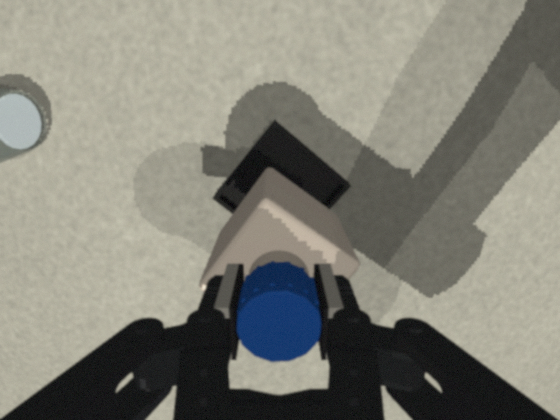

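The tray's edges from its top corner (275,121) run 41.3° and 51.7° in the image. The bottle's, from (267,197), run 35.5° and 52°, so it needs about 3° clockwise. I'll turn it and lower.

```bash
python3 -m jog '[[[-0.01,0.005,-0.3],[0,0,-0.025],1],[[-0.01,0.005,-0.55],[0,0,-0.025],1],[[-0.01,0.005,-0.7],[0,0,-0.025],1],[[-0.01,0.005,-0.78],[0,0,-0.025],1],[[-0.01,0.005,-0.83],[0,0,-0.025],1],[[-0.01,0.005,-0.855],[0,0,-0.025],1],[[-0.01,0.005,-0.86],[0,0,-0.025],1],[[-0.01,0.005,-0.86],[0,0,-0.025],1],[[-0.01,0.005,-0.86],[0,0,-0.025],1]]'
```

```text
clock: 31.1
position: [367.2, 318.7, 81.4]
ee_rot: [0.718, -0.696, -0.0, -0.001]
contact_force: [-1.2, -0.9, -1.8]
gripper_width: 30.5
grasp_force: 60.4
```

Contact should be about 1 mm below; then I'll release, rise and move clear toward the start side.

```bash
python3 -m jog '[[[0,0,-0.007],[0,0,0],1],[[0,0,-0.014],[0,0,0],1],[[0,0,-0.014],[0,0,0],1],[[0,0,-0.014],[0,0,0],1]]' && python3 -m jog '[[[0,0,0],[0,0,0],0.4],[[0,0,0],[0,0,0],0],[[0,0,0],[0,0,0],-1],[[0,0,0],[0,0,0],-1],[[0,0,0],[0,0,0],-1],[[0,0,0],[0,0,0],-1],[[0,0,0],[0,0,0],-1],[[0,0,0.1],[0,0,0],-1],[[0,0,0.3],[0,0,0],-1],[[0,0,0.6],[0,0,0],-1],[[0,0,1],[0,0,0],-1],[[0,0,1],[0,0,0],-1]]' && python3 -m jog '[[[-0.2,0.6,0.7],[0,0,0],-1],[[-0.2,0.6,0.7],[0,0,0],-1],[[-0.2,0.6,0.7],[0,0,0],-1]]' && python3 -m jog '[[[-0.5,0.85,0],[0,0,0],-1],[[-0.5,0.85,0],[0,0,0],-1],[[-0.5,0.85,0],[0,0,0],-1]]' && python3 -m jog '[[[-0.5,0.85,0],[0,0,0],-1],[[-0.5,0.85,0],[0,0,0],-1],[[-0.5,0.85,0],[0,0,0],-1],[[-0.5,0.85,0],[0,0,0],-1],[[-0.5,0.85,0],[0,0,0],-1]]'
python3 - <<'E'
from h import *
from bench import *
D={}
for n in("side","top"):
    d=get_image(n);D[n]=d;cv2.imwrite(f"pics/{n}9.png",d["frame"][:,:,::-1])
def proj(d,X):
    K=np.array([[d["fx"],0,d["cx"]],[0,d["fy"],d["cy"]],[0,0,1]]);return cv2.projectPoints(np.array([X],float),cv2.Rodrigues(np.array(d["R"]))[0],np.array(d["t"],float),K,np.array(d["distortion"],float))[0].ravel()
for k,X in dict(round=(381.5,-310,116),square=(368,319,101),oblong=(460.5,-117.5,96),jar=(643.5,103.5,66)).items():
    r=[near(mask(D[n],"blue"),proj(D[n],X))[0] for n in("top","side")];p,e=tri(D["top"],r[0],D["side"],r[1]);print(k,np.array(X),p.round(1),e.round(1))
v=np.vstack([np.hstack([D["top"]["frame"][150:310,140:420,::-1]]),np.hstack([D["side"]["frame"][140:300,200:480,::-1]])]);v=cv2.resize(v,None,fx=1.8,fy=1.8,interpolation=2);cv2.imwrite("pics/f.png",v)
E
```

```text
clock: 31.5
position: [367.3, 318.8, 80.2]
ee_rot: [0.718, -0.696, 0.0, -0.001]
contact_force: [-1.4, -0.5, 6.3]
gripper_width: 30.1
grasp_force: 61.1
clock: 32.7
position: [369.3, 321.3, 185.7]
ee_rot: [0.718, -0.696, -0.001, -0.006]
contact_force: [0.9, 1.2, 0.1]
gripper_width: 85.4
grasp_force: 0.0
clock: 33.0
position: [348.0, 383.0, 254.7]
ee_rot: [0.719, -0.695, -0.001, -0.006]
contact_force: [1.1, -0.1, -0.3]
gripper_width: 85.7
grasp_force: 0.0
clock: 33.3
position: [294.9, 466.7, 248.6]
ee_rot: [0.719, -0.695, -0.0, -0.0]
contact_force: [0.7, -0.6, -0.6]
gripper_width: 85.2
grasp_force: 0.0
clock: 33.8
position: [247.3, 547.3, 249.1]
ee_rot: [0.717, -0.697, 0.0, 0.001]
contact_force: [0.6, -0.2, -0.1]
gripper_width: 85.5
grasp_force: 0.0
round [ 381.5 -310.   116. ] [ 380.5 -308.7  116.7] 2.3
square [368 319 101] [367.1 320.1 103.1] 1.5
oblong [ 460.5 -117.5   96. ] [ 460.8 -116.6   96.6] 1.9
jar [643.5 103.5  66. ] [643.7 102.8  64.7] 2.2
```

View pics/side9.png

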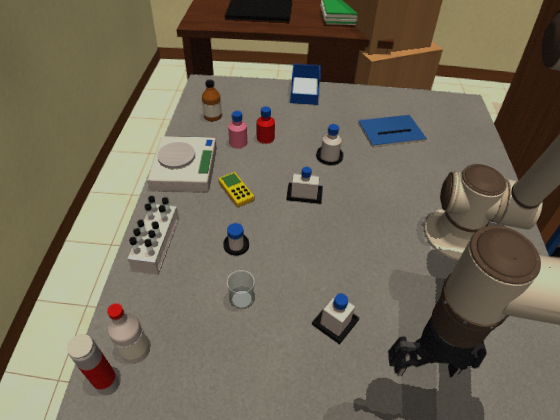

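View pics/top9.png

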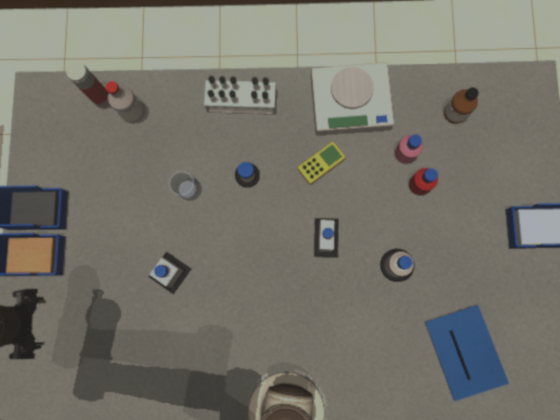

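All four stand upright and centred in their trays: top view round (398,265), oblong (327,236), jar (247,174), square (168,271). Each cap is within 2 mm of its tray's centre at the expected height. The beaker and meter have not moved.

```bash
python3 -c "
from bench import *
print(job_done())"
```

```text
the job is handed in; nothing more can be done
None
```

The job is handed in at about 34 s on the robot clock: all four containers stand upright and released in their matching trays, each cap within about 2 mm of its tray's centre, and the beaker and meter are where they were; the judge gave no verdict.

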